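# Find a stone sceptre's balance point and mark it with its hanger saddle

## Task

The brass bar with the stone ball under its end lies nose-down on the balance stand: gently slide it lengthwise along the stand's edge until, let go, it balances level on the edge by itself. Then mark that point: set the small steel saddle astride the bar, fully down on it and right above the edge, and leave the bar balanced level with the saddle on it. Press lightly, the edge is delicate, and leave the caliper, pen, bangle and ball where they are.

Things in the scene. Friction and masses are not known exactly. Their poses are not given: they have to be found in the camera images.
- stand: balance stand, fixed to the table; dark base plate 150 x 70 x 12 mm, an upright steel edge in its middle and a forked rest on each side. The bar lies along the stand's x axis through both forks and over the edge, stone towards +x. Origin on the table under the middle of the edge; x along the bar, z up.
- edge (a point): middle of the edge's top, 70 mm above the table; axes as the stand's. Top 5 mm wide (x), 44 mm long (y). The blade rocks a little with the bar, spring-centred, damped: let go, the bar takes 1 to 2 s to settle, leaning about 0.025 rad per mm that its balance point is off along x; more than about 2.5 mm off, it leans 0.11 rad, down on one fork.
- fork (a point): middle of the floor of the fork on the bare-end side, at stand x = -55 mm, 63.5 mm above the table; its twin is at x = +55 mm. Each is aluminium, 8 mm thick along x, with two prongs reaching 90 mm above the table, 22 mm apart inside (y = -11 to +11 mm), that keep the bar in place.
- wand: sceptre: straight brass bar 290 mm long (x = -150 to +140 mm), 12 mm wide (y), 10 mm high (z), a stone ball of 36 mm diameter fixed under its end on a short stem, centre at x = +132 mm, z = -27 mm; 195 to 260 g. Stones differ in weight: its balance point is hidden, at x = +19 to +47 mm. Origin on the bar's underside, x towards the stone, z up.
- bare_end (a point): end face of the bar away from the stone (wand x = -150 mm, mid height). This end sticks out 85 mm or more past its fork and can be gripped across the 12 mm width. Leaning stone-down, the bar must go further this way; bare-end-down, back. It shows its balance only when let go.
- saddle: steel saddle standing on its two legs on the table, robot's side of the stand, 25 g, 41 mm high. On top a grip block 20 (x) x 12 (y) mm, from 13 to 41 mm above the foot. Origin at the middle of the foot, z up; the channel between the legs runs along x, either way round will do. Seated on the bar, its origin is 2 mm above the bar's underside.
- saddle_roof (a point): middle of the underside of the saddle's roof plate, 8 mm above its foot; this rests on the bar's top. Roof 20 (x) x 25 (y) x 5 mm; the legs under it are about 17 mm apart inside at the roof, flaring to 19 mm at the foot.
- caliper: digital caliper lying flat, 230 mm long, bystander; origin at its middle on the table
- ball: stone ball of 56 mm diameter on a dark wood foot, 71 mm high, bystander; origin under its foot
- pen: white pen with a black cap, 140 mm long along x, 13 mm high, bystander; origin at its middle on the table
- bangle: reddish stone bangle lying flat, 76 mm diameter, 12 mm high, bystander; origin at its centre on the table
Not all that is in view belongs to the job. Of the things that look like the stand, take the one that is farthest to the robot's left at the start.

How it is judged (in metres and radians):
On the way:
1. the bar, let go and without the saddle, balances level on the edge (angle between wand's own x axis and vertical between 1.521 and 1.621 rad and contact force between wand and the arm below 0.02 N and contact force between wand and the fingers below 0.02 N and contact force between wand and stand above 0.5 N and contact force between wand and saddle below 0.02 N and angular speed of wand below 0.1 rad/s), for 0.5 s.
At the end, for the whole second after the job is handed in: The bar rests on the edge level within 0.05 rad, untouched; the saddle sits astride it, fully down (its origin 0 to 4 mm above the bar's underside, within 5 mm sideways), within 5 mm of straight above the edge along the bar; all at rest (angle between wand's own x axis and vertical between 1.521 and 1.621 rad and z of wand in the frame of edge between -0.004 and 0.004 m and z of saddle in the frame of wand between 0 and 0.004 m and y of saddle in the frame of wand between -0.005 and 0.005 m and x of saddle in the frame of edge between -0.005 and 0.005 m and contact force between wand and stand above 0.5 N and angular speed of wand below 0.1 rad/s and linear speed of saddle below 0.02 m/s).
It fails at once if the bar is pressed on the stand with more than 25 N (contact force between wand and stand above 25 N).
It fails at once if a bystander is moved by more than 15 mm (distance of any of caliper, ball, pen, bangle from where it was at the start of the episode above 0.015 m).
It also fails if it takes over 67 s, if anything falls off the work surface, if the arm or the gripper's body presses on something with over 40 N, if the wrist force passes 120 N, or if a joint passes its speed limit or range.

## Robot

A 6-joint arm with a two-finger parallel gripper is mounted at the origin on the work surface. World frame = base frame: x ahead of the robot, y to its left, z up, the work surface at z = 0. Lengths are in m, angles in degrees, forces in N, time in s.
With the tool pointing down it reaches from about 0.4 to 0.825 m from the base axis. Payload 7 kg.
Tool frame: the origin (TCP) lies between the finger pads; the fingertips stand 11 mm ahead of it and the grasp point (between the pads) lies 8 mm behind it; z points along the fingers, y is the direction in which the jaws open and shut (so a half turn about z gives the same grasp; the last joint's range is limited). The gripper opens to 88 mm and grips with 3 to 60 N. Pads are 19 mm wide; open, the fingers measure 130 mm over their backs; the gripper's body (78 mm by 193 mm) begins 47 mm behind the grasp point.
Start: joints at [-47.894, 20.546, 0.682, 0, -70.136, -16.507], TCP at [0.292, -0.609, 0.238] pointing down, gripper open.
Joint ranges: [-176.03, 176.03], [-82.01, 121.73], [-58.28, 71.71], [-173.87, 95.51], [-174.79, -0.11], [-173.66, 173.66]. Speed limits (degrees/s): [136.94, 136.94, 172.46, 180, 180, 180].

## Interface

Orientations are given as [roll, pitch, yaw] about the fixed x, y, z axes, in that order (R = Rz(yaw) Ry(pitch) Rx(roll)).
In Python, from plant import r gives the robot as it stands.
- The arm moves only by the shell command python3 -m inch 'ROWS' [OPENING] [FORCE]. ROWS is JSON, a list of rows, each an object of numbers: "x", "y", "z": the shift along the tool's x, y, z as a fraction of full scale; "yaw": the turn about the tool's z as a fraction of full scale. In form: [{"x": .., "y": .., "z": .., "yaw": ..}, ...]. A call has 1 to 5 rows; each row shifts and turns the pose as measured when the row begins, along the tool's axes as they then stand; what a row does not reach is not made up. Full scale, the value 1, is 0.025 m for a shift and 4 degrees for a turn. A row lasts 1/12 s, in which the tool goes at most 41.7 mm and 7.16 degrees, less where a joint would pass 70% of its speed; a pose out of reach is approached as far as the arm can. A call with a number of a shift or a turn outside -1 to 1 is refused whole. A call with a gripper value outside its range is refused whole. OPENING is the opening, from -1 (shut) to 1 (fully open), set as the call begins (- or left out, the last holds). The fingers move at their own pace and stop on an object; FORCE is the grip in N (left out, the last holds). Time passes only in rows, so rows that do not move let the fingers close. It gives the time, the measured TCP pose, the force and the opening at its end, in the units of the state.
- r.get_state(): the state, without advancing time (a new reading comes with each control period).
- r.capture(name): name is "scene" or "top" or "wrist"; returns (picture, depth): 420x560x3 uint8, red, green, blue; 420x560 float32, m along the optical axis (not along the pixel's ray), 0 where there is no reading.
- r.camera_info(name): a dict with "mtx" (3x3 intrinsics, pixels), "pose" (4x4, takes a point from camera to world coordinates). Camera axes: x right, y down, z forward; pixel columns grow to the right and rows downward; lengths in m; the calibration is good to about 2 mm. The wrist camera is an equidistant fisheye: a pixel r from the principal point sees the ray r / f radians off the axis. A picture is of the moment at which its call begins: read the wrist's pose just before it. camera_info takes no time and is no camera call; for the wrist camera it gives the pose at the moment of the call.
- r.close_job(): hands the job in, once; it reports no verdict.
The state is a dict: "time_s": time; "joints": joint angles; "qd": joint speeds; "joint_torque": joint torques, N m; "tcp_pos": TCP position; "eef_rot": TCP orientation; "contact_force": force on the tool from outside, world axes, zero at the start; "moment": the same for the moment, N m; "gripper_width": finger opening in m.
Only numpy, scipy, OpenCV 4.12 (cv2) and the standard library are available. Lean on these libraries where they do the work, as an engineer would, in place of code of your own. Each camera call takes 0.05 s, during which the arm holds its last target. There are 200 camera calls.

## Working session

There is one attempt and no reset: what is moved stays moved. The work goes in short steps, Python scripts to look and compute and a shell command to move; the robot and the scene stay as the last step left them, time stands still between calls to the robot, and variables do not carry over. Pictures are saved under pics/ and viewed, about 8 in all and at most 12, crops included, and the job is handed in when it is done.

```bash
ls; mkdir -p pics; python3 - <<'E'
from plant import r
import cv2,numpy as np
print(r.get_state())
for n in("scene","top"):
    p,d=r.capture(n);cv2.imwrite(f"pics/{n}0.png",p[...,::-1]);np.savez(f"{n}0.npz",p=p,d=d);c=r.camera_info(n);print(n,np.round(c["mtx"],1).tolist(),np.round(c["pose"],4).tolist())
a=cv2.imread("pics/scene0.png");b=cv2.imread("pics/top0.png")
E
```

```text
pics
{'time_s': 0.0, 'joints': array([-4.78947629e+01,  2.05923043e+01,  6.33415319e-01, -2.04083291e-02,
       -7.01344458e+01, -1.65065833e+01]), 'qd': array([ 0.05581503,  0.02583845,  0.02032084, -0.04576327,  0.01906039,
       -0.00629761]), 'joint_torque': array([ 1.41639730e-04, -5.82717025e+01,  2.93066812e+01,  6.99720785e+00,
        7.11371904e-03, -2.50475796e-04]), 'tcp_pos': array([ 0.29141836, -0.60833399,  0.23660922]), 'eef_rot': array([ 1.79905060e+02, -8.12713281e-03, -1.54408290e+02]), 'contact_force': array([-0.10167874, -0.07021131, -0.47745915]), 'moment': array([-0.05809599, -0.00326503, -0.00465037]), 'gripper_width': 0.08796198783096856}
scene [[437.0, 0.0, 275.6], [0.0, 437.0, 210.7], [0.0, 0.0, 1.0]] [[-0.7569, 0.3699, -0.5388, 1.0135], [0.6534, 0.4424, -0.6143, 0.5212], [0.0111, -0.817, -0.5765, 0.5778], [0.0, 0.0, 0.0, 1.0]]
top [[492.1, 0.0, 278.5], [0.0, 492.1, 206.2], [0.0, 0.0, 1.0]] [[-0.0136, -0.9898, 0.1417, 0.4121], [-0.9999, 0.0136, -0.0007, -0.0187], [-0.0013, -0.1417, -0.9899, 1.1989], [0.0, 0.0, 0.0, 1.0]]
```

View pics/scene0.png

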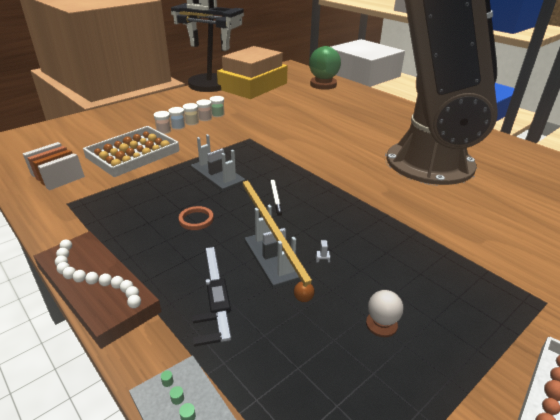

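View pics/top0.png

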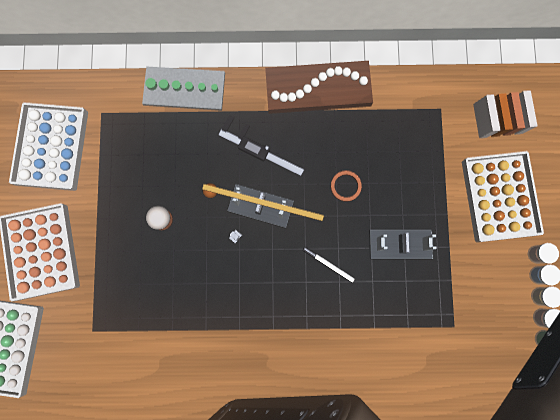

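The top view shows two stand-like things. The one at (260,205) carries the bar and is farther left (+y, towards image left). The empty decoy is at (405,243). The saddle is at (235,236), with the caliper, pen, bangle and ball around it. I take the left stand and measure it.

```bash
cat > h.py <<'E'
import cv2,numpy as np
from plant import r
def rays(n,uv,info=None):
    c=info or r.camera_info(n);K=np.array(c["mtx"]);T=np.array(c["pose"]);uv=np.atleast_2d(uv).astype(float)
    x=(uv-K[:2,2])/K[0,0]
    if n=="wrist":
        t=np.linalg.norm(x,axis=1,keepdims=True);d=np.c_[x/np.maximum(t,1e-9)*np.sin(t),np.cos(t)]
    else: d=np.c_[x,np.ones(len(x))]
    return T[:3,3],d@T[:3,:3].T
def plane(n,uv,z,info=None):
    o,d=rays(n,uv,info);return o+d*((z-o[2])/d[:,2])[:,None]
def deproj(n,uv,dep,info=None):
    o,d=rays(n,uv,info);return o+d*np.asarray(dep)[:,None]   # pinhole only
def pts(n,mask,depth,info=None):
    v,u=np.nonzero(mask&(depth>0));return deproj(n,np.c_[u,v],depth[v,u],info)
E
python3 - <<'E'
from h import *
z=np.load("top0.npz");p,d=z["p"],z["d"];hsv=cv2.cvtColor(p,cv2.COLOR_RGB2HSV)
R=np.zeros(d.shape,bool);R[170:232,195:335]=1
m=R&(hsv[...,0]>14)&(hsv[...,0]<30)&(hsv[...,1]>110)&(hsv[...,2]>110)
P=pts("top",m,d);print("bar n",len(P),"z",np.percentile(P[:,2],[1,50,99]))
P=P[P[:,2]>.05]
vx,vy,x0,y0=cv2.fitLine(P[:,:2].astype(np.float32),cv2.DIST_HUBER,0,.001,.001).ravel()
s=1 if vy>0 else -1
u=np.array([vx,vy])*s;t=(P[:,:2]-[x0,y0])@u
print("bar dir deg",np.degrees(np.arctan2(u[1],u[0])),"t",t.min(),t.max(),"ends",[x0,y0]+u*t.min(),[x0,y0]+u*t.max())
print("slope",np.polyfit(t,P[:,2],1))
# base plate: gray vs mat, at depth z~.012
S=np.zeros(d.shape,bool);S[170:245,215:305]=1
V,U=np.nonzero(d>0);Z=np.zeros(d.shape);Z[V,U]=deproj("top",np.c_[U,V],d[V,U])[:,2]
b=S&(Z>.007)&(Z<.018)
q=b.astype(np.uint8);n,l,st,c=cv2.connectedComponentsWithStats(q);print(st)
Q=pts("top",b,d);print(cv2.minAreaRect((Q[:,:2]*1000).astype(np.float32)))
for n,reg in(("saddle",(225,250,222,248)),):
    a=np.zeros(d.shape,bool);a[reg[0]:reg[1],reg[2]:reg[3]]=1
    G=pts("top",a&(Z>.03),d);print("sadtop",len(G),G.mean(0),G[:,2].max(),cv2.minAreaRect((G[:,:2]*1000).astype(np.float32)))
    G=pts("top",a&(Z>.006),d);print("sadall",len(G),cv2.minAreaRect((G[:,:2]*1000).astype(np.float32)))
im=p[165:255,190:335,::-1];cv2.imwrite("pics/crop1.png",cv2.resize(im,None,fx=5,fy=5,interpolation=cv2.INTER_CUBIC))
E
```

```text
bar n 688 z [-0.00087683  0.08024629  0.09872762]
bar dir deg 73.50068 t -0.1420349980624 0.14699759101041884 ends [ 0.54178776 -0.11897136] [0.62387415 0.15815977]
slope [-0.11613511  0.08140323]
[[     0      0    560    420 233920]
 [   227    170      1      1      1]
 [   290    170     14      5     36]
 [   278    175      1      1      1]
 [   240    179      1      1      1]
 [   285    180      1      1      1]
 [   300    181      1      1      1]
 [   292    183      1      1      1]
 [   233    184     61     23    385]
 [   276    186      1      1      1]
 [   279    192      1      1      1]
 [   292    196      1      1      1]
 [   299    196      1      1      1]
 [   227    198     63     30    791]
 [   228    201      1      1      1]
 [   226    216      1      1      1]
 [   234    220      1      1      1]
 [   219    225      1      1      1]
 [   232    224      1      1      1]
 [   234    230      7      8     23]
 [   225    234      1      1      1]
 [   280    234      1      1      1]
 [   229    236     10      7     23]
 [   248    239      1      1      1]
 [   271    239      1      1      1]
 [   280    238      1      1      1]
 [   287    241      1      1      1]
 [   273    242      1      1      1]]
((584.5529174804688, 22.714828491210938), (205.2117156982422, 178.22238159179688), 89.30733489990234)
sadtop 44 [0.50931963 0.08636149 0.04074883] 0.045538200715244725 ((509.47552490234375, 86.31101989746094), (19.2593994140625, 11.614020347595215), 44.83319091796875)
sadall 103 ((513.0642700195312, 86.52201843261719), (43.194156646728516, 30.686111450195312), 44.57121658325195)
```

View pics/crop1.png

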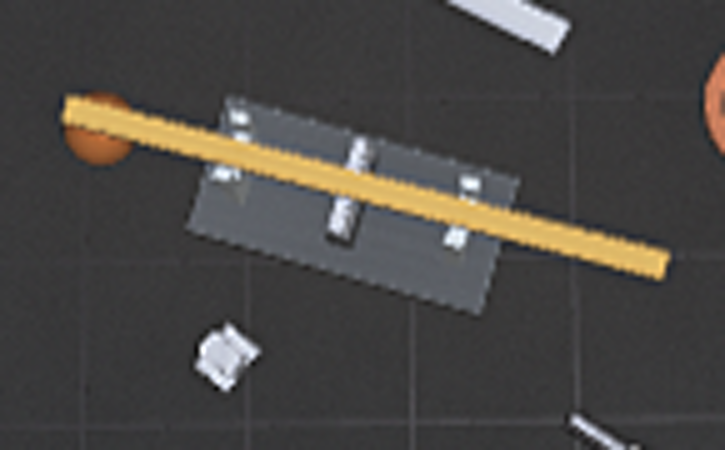

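```bash
python3 - <<'E'
from h import *
z=np.load("top0.npz");p,d=z["p"],z["d"]
V,U=np.nonzero(d>0);Z=np.zeros(d.shape);Z[V,U]=deproj("top",np.c_[U,V],d[V,U])[:,2]
S=np.zeros(d.shape,bool);S[170:245,215:305]=1
n,l,st,c=cv2.connectedComponentsWithStats((S&(Z>.007)&(Z<.018)).astype(np.uint8))
b=np.isin(l,[i for i in range(1,n) if st[i,4]>100])
v,u=np.nonzero(b);Q=plane("top",np.c_[u,v],.012)
rc=cv2.minAreaRect((Q[:,:2]*1000).astype(np.float32));print("plate",rc)
print(np.round(cv2.boxPoints(rc)))
C=np.array([.5847,.0222]);
# edge: pixels with z .06-.075, bright gray, near plate centre
hsv=cv2.cvtColor(p,cv2.COLOR_RGB2HSV)
E_=S&(Z>.058)&(Z<.078)&(hsv[...,1]<70)&(hsv[...,2]>120)
v,u=np.nonzero(E_);k=(abs(u-260)<9)&(abs(v-203)<14);X=plane("top",np.c_[u,v][k],.07)
print("edge",k.sum(),X.mean(0),cv2.minAreaRect((X[:,:2]*1000).astype(np.float32)))
F=S&(Z>.08)&(hsv[...,1]<70)&(hsv[...,2]>120)
v,u=np.nonzero(F);X=plane("top",np.c_[u,v],.09);Xm=np.round(X[:,:2]*1000);print("prongs");
_,lab,ce=cv2.kmeans(Xm.astype(np.float32),4,None,(3,50,.1),10,0);print(ce,np.bincount(lab.ravel()))
# saddle top rect, bar-mask pixel ends via rays
a=np.zeros(d.shape,bool);a[222:252,220:250]=1
v,u=np.nonzero(a&(Z>.03));G=plane("top",np.c_[u,v],.041)[:,:2];w,e=np.linalg.eigh(np.cov(G.T));print("sad",G.mean(0),"long axis",e[:,1],w**.5,cv2.boxPoints(cv2.minAreaRect((G*1000).astype(np.float32))))
# scene cross-check of saddle
E
```

```text
plate ((584.97216796875, 25.13250732421875), (149.61270141601562, 72.3819351196289), 72.78606414794922)
[[528. -36.]
 [597. -57.]
 [642.  86.]
 [573. 107.]]
edge 47 [0.58312314 0.02465648 0.07      ] ((584.2035522460938, 24.248489379882812), (8.252930641174316, 43.74003982543945), 72.95932006835938)
prongs
[[556.55554  -23.88889 ]
 [587.75      81.875   ]
 [613.44446   74.111115]
 [581.11115  -31.222223]] [9 8 9 9]
sad [0.50930162 0.08634163] long axis [0.59945416 0.80040909] [0.00341404 0.00591365] [[497.7895   82.90745]
 [505.94986  74.65534]
 [520.27454  88.82076]
 [512.11414  97.07287]]
```

Stand centre is about (0.5847, 0.0249) with yaw about 73°. Plate, prongs and edge all agree with the given sizes. The bar leans 0.116 rad and its bare end is at (0.542,-0.119). The saddle is at (0.509,0.086). Moving to the bare end now.

```bash
R='[{"x":-1,"y":0.2,"z":0.2,"yaw":-1},{"x":-1,"y":0.2,"z":0.2,"yaw":-1}]'
python3 -m inch '[{"x":-1,"y":0.2,"z":0.2,"yaw":-1},{"x":-1,"y":0.2,"z":0.2,"yaw":-1},{"x":-1,"y":0.2,"z":0.2,"yaw":-1},{"x":-1,"y":0.2,"z":0.2,"yaw":-1},{"x":-1,"y":0.2,"z":0.2,"yaw":-1}]' 0
python3 -m inch '[{"x":-1,"y":0.2,"z":0.2,"yaw":-1},{"x":-1,"y":0.2,"z":0.2,"yaw":-1},{"x":-1,"y":0.2,"z":0.2,"yaw":-1},{"x":-1,"y":0.2,"z":0.2,"yaw":-1},{"x":-1,"y":0.2,"z":0.2,"yaw":-1}]'
```

```text
time_s: 0.52
tcp_pos: [0.3801, -0.5188, 0.2088]
eef_rot: [179.8, -0.0, -134.1]
contact_force: [0.2, 0.5, 0.2]
gripper_width: 0.0597
time_s: 0.93
tcp_pos: [0.4349, -0.3973, 0.1798]
eef_rot: [179.5, 0.1, -113.1]
contact_force: [0.6, -0.3, 0.1]
gripper_width: 0.0439
```

```bash
cat >> h.py <<'E'
C=np.array([.5847,.0249]);YAW=73.
a=np.radians(YAW);SX=np.array([np.cos(a),np.sin(a)]);SY=np.array([-SX[1],SX[0]])
def world(sx,sy=0): return C+sx*SX+sy*SY
def go(x,y,z,yaw):
    "print the shift from here to a TCP pose, in tool units (yaw mod 180)"
    s=r.get_state();p=s["tcp_pos"];w=np.radians(s["eef_rot"][2])
    tx=np.array([np.cos(w),np.sin(w)]);ty=np.array([np.sin(w),-np.cos(w)])
    D=np.array([x,y])-p[:2];dy=(yaw-s["eef_rot"][2]+90)%180-90
    print("t %.2f units x %.2f y %.2f z %.2f yaw %.2f"%(s["time_s"],D@tx/.025,D@ty/.025,(p[2]-z)/.025,-dy/4),"F",np.round(s["contact_force"],1))
E
python3 -m inch '[{"x":-1,"y":0,"z":0,"yaw":-1},{"x":-1,"y":0,"z":0,"yaw":-0.5},{"x":-1,"y":0,"z":0,"yaw":0},{"x":-1,"y":0,"z":0,"yaw":0},{"x":-1,"y":-0.2,"z":0,"yaw":0}]'
python3 -m inch '[{"x":-1,"y":-0.2,"z":0,"yaw":0},{"x":-1,"y":-0.2,"z":0,"yaw":0},{"x":-1,"y":-0.2,"z":0,"yaw":0},{"x":-1,"y":0,"z":0,"yaw":0},{"x":-0.5,"y":0,"z":0,"yaw":0}]'
python3 - <<'E'
from h import *
print(r.get_state()["eef_rot"],r.get_state()["tcp_pos"]);go(*world(-.138),.13,-107)
p,d=r.capture("wrist");c=r.camera_info("wrist");print(np.round(c["mtx"],1).tolist(),np.round(c["pose"],3).tolist());cv2.imwrite("pics/w1.png",p[...,::-1])
E
```

```text
time_s: 1.35
tcp_pos: [0.4778, -0.2727, 0.1766]
eef_rot: [179.2, 0.3, -106.5]
contact_force: [0.5, -0.2, -0.9]
gripper_width: 0.0442
time_s: 1.77
tcp_pos: [0.5256, -0.1617, 0.1758]
eef_rot: [179.0, 0.3, -106.5]
contact_force: [-0.4, 0.2, 0.3]
gripper_width: 0.0433
[ 179.03356684    0.26365748 -106.46716284] [ 0.52564117 -0.16171031  0.17575975]
t 1.77 units x -2.31 y -0.10 z 1.83 yaw 0.13 F [-0.4  0.2  0.3]
[[325.2, 0.0, 280.5], [0.0, 325.2, 209.8], [0.0, 0.0, 1.0]] [[-0.959, 0.275, 0.069, 0.505], [0.283, 0.914, 0.291, -0.238], [0.017, 0.298, -0.954, 0.323], [0.0, 0.0, 0.0, 1.0]]
```

View pics/w1.png

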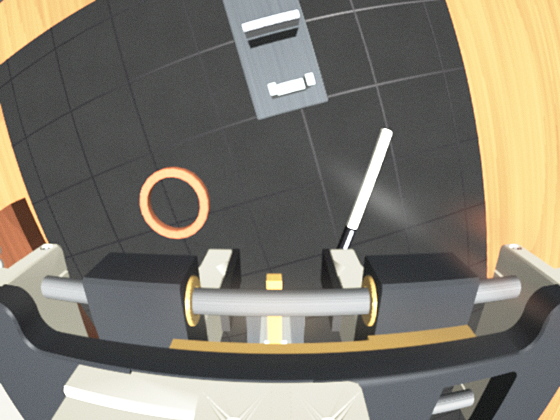

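The wrist view shows the bar end at (275,290) between the open fingers, centred. The decoy stand and pen lie ahead of it. I go forward, then down and grip lightly.

```bash

python3 -m inch '[{"x":-1,"y":-0.1,"z":0.4,"yaw":0.1},{"x":-1,"y":0,"z":0.5,"yaw":0},{"x":-0.4,"y":0,"z":1,"yaw":0},{"x":0,"y":0,"z":1,"yaw":0},{"x":0,"y":0,"z":0,"yaw":0}]'
python3 - <<'E'
from h import *
go(*world(-.138),.082,-107)
E
```

```text
time_s: 2.23
tcp_pos: [0.5464, -0.0996, 0.1022]
eef_rot: [179.2, 0.3, -106.7]
contact_force: [-2.1, -0.3, -0.1]
gripper_width: 0.0436
t 2.23 units x 0.31 y -0.01 z 0.81 yaw 0.08 F [-2.1 -0.3 -0.1]
```

```bash

python3 -m inch '[{"x":0.3,"y":0,"z":0.6,"yaw":0},{"x":0,"y":0,"z":0.2,"yaw":0},{"x":0,"y":0,"z":0,"yaw":0}]'
python3 -m inch '[{"x":0,"y":0,"z":0,"yaw":0},{"x":0,"y":0,"z":0,"yaw":0},{"x":0,"y":0,"z":0,"yaw":0},{"x":0,"y":0,"z":0,"yaw":0},{"x":0,"y":0,"z":0,"yaw":0}]' -1 5
python3 -m inch '[{"x":0,"y":0,"z":0,"yaw":0},{"x":0,"y":0,"z":0,"yaw":0}]'
python3 - <<'E'
from h import *
go(*world(-.138),.082,-107)
E
```

```text
time_s: 2.48
tcp_pos: [0.5439, -0.1073, 0.0824]
eef_rot: [179.1, 0.2, -106.6]
contact_force: [-0.3, 0.1, 0.3]
gripper_width: 0.0441
time_s: 2.9
tcp_pos: [0.5461, -0.1082, 0.0871]
eef_rot: [179.4, 0.3, -106.7]
contact_force: [0.5, -0.0, -1.6]
gripper_width: 0.0162
time_s: 3.07
tcp_pos: [0.5464, -0.1082, 0.088]
eef_rot: [179.5, 0.4, -106.7]
contact_force: [-0.2, -0.0, 0.4]
gripper_width: 0.0117
t 3.07 units x -0.02 y 0.09 z 0.24 yaw 0.07 F [-0.2 -0.   0.4]
```

```bash

python3 -m inch '[{"x":0.2,"y":0,"z":0.15,"yaw":0},{"x":0.3,"y":0,"z":0.15,"yaw":0},{"x":0.3,"y":0,"z":0.15,"yaw":0},{"x":0.3,"y":0,"z":0.15,"yaw":0},{"x":0.2,"y":0,"z":0.1,"yaw":0}]'
python3 - <<'E'
from h import *
go(*world(-.138-.033),.073,-107)
E
```

```text
time_s: 3.48
tcp_pos: [0.5375, -0.1405, 0.0694]
eef_rot: [179.6, 0.5, -106.6]
contact_force: [0.2, 2.1, 0.1]
gripper_width: 0.0116
t 3.48 units x -0.04 y 0.13 z -0.14 yaw 0.10 F [0.2 2.1 0.1]
```

```bash
cat >> h.py <<'E'
def bar(tag=None):
    p,d=r.capture("top");hsv=cv2.cvtColor(p,cv2.COLOR_RGB2HSV)
    R=np.zeros(d.shape,bool);R[170:240,195:355]=1
    m=R&(hsv[...,0]>14)&(hsv[...,0]<30)&(hsv[...,1]>110)&(hsv[...,2]>110)
    P=pts("top",m,d);P=P[(P[:,2]>.045)&(P[:,2]<.12)]
    q=P[:,:2]-C;t=q@SX;l=q@SY;k=abs(l)<.012;t,l,zz=t[k],l[k],P[k,2]
    f=np.polyfit(t,zz,1)
    for _ in range(2): e=abs(zz-np.polyval(f,t))<.006;f=np.polyfit(t[e],zz[e],1)
    print("t %.2f n %d slope %.4f z0 %.4f ends %.4f %.4f lateral %.4f yawoff %.2f"%(r.get_state()["time_s"],e.sum(),f[0],f[1],t[e].min(),t[e].max(),l.mean(),np.degrees(np.polyfit(t,l,1)[0])))
    if tag: cv2.imwrite(f"pics/{tag}.png",p[...,::-1])
E
python3 -m inch '[{"x":0,"y":0,"z":-0.12,"yaw":0},{"x":0,"y":0,"z":0,"yaw":0}]' 
python3 - <<'E'
from h import *
bar();go(*world(-.138-.033),.073,-107)
E
python3 -m inch '[{"x":0,"y":0,"z":0.02,"yaw":0},{"x":0,"y":0,"z":0.02,"yaw":0},{"x":0,"y":0,"z":0.02,"yaw":0},{"x":0,"y":0,"z":0.02,"yaw":0},{"x":0,"y":0,"z":0.02,"yaw":0}]' -0.2
python3 -m inch '[{"x":0,"y":0,"z":0,"yaw":0},{"x":0,"y":0,"z":0,"yaw":0},{"x":0,"y":0,"z":0,"yaw":0},{"x":0,"y":0,"z":0,"yaw":0},{"x":0,"y":0,"z":0,"yaw":0}]'
python3 - <<'E'
from h import *
bar()
E
python3 -m inch '[{"x":0,"y":0,"z":0,"yaw":0},{"x":0,"y":0,"z":0,"yaw":0},{"x":0,"y":0,"z":0,"yaw":0},{"x":0,"y":0,"z":0,"yaw":0},{"x":0,"y":0,"z":0,"yaw":0}]'
python3 - <<'E'
from h import *
bar("b1");go(*world(-.138-.033),.073,-107)
E
```

```text
time_s: 3.65
tcp_pos: [0.536, -0.1424, 0.0711]
eef_rot: [179.5, 0.4, -106.7]
contact_force: [0.1, 1.0, -1.0]
gripper_width: 0.0117
time_s: 4.12
tcp_pos: [0.5359, -0.1423, 0.0686]
eef_rot: [179.5, 0.4, -106.7]
contact_force: [0.9, -0.4, 0.3]
gripper_width: 0.0342
time_s: 4.53
tcp_pos: [0.5359, -0.1419, 0.0686]
eef_rot: [179.5, 0.4, -106.7]
contact_force: [0.2, -1.3, 0.2]
gripper_width: 0.0352
time_s: 5.0
tcp_pos: [0.536, -0.1419, 0.0687]
eef_rot: [179.5, 0.4, -106.7]
contact_force: [-0.6, 0.1, -0.4]
gripper_width: 0.0353Traceback (most recent call last):
  File "<stdin>", line 2, in <module>
  File "h.py", line 31, in bar
    f=np.polyfit(t,zz,1)
    raise TypeError("expected non-empty vector for x")
TypeError: expected non-empty vector for x
Traceback (most recent call last):
  File "h.py", line 31, in bar
    f=np.polyfit(t,zz,1)
TypeError: expected non-empty vector for x
Traceback (most recent call last):
  File "h.py", line 31, in bar
    f=np.polyfit(t,zz,1)
TypeError: expected non-empty vector for x
```

```bash
python3 - <<'E'
from h import *
a,_=r.capture("top");b,_=r.capture("scene")
cv2.imwrite("pics/s2.png",np.hstack([cv2.resize(a,(400,300)),cv2.resize(b[140:350,180:460],(400,300))])[...,::-1])
E
```

```text
(no output)
```

View pics/s2.png

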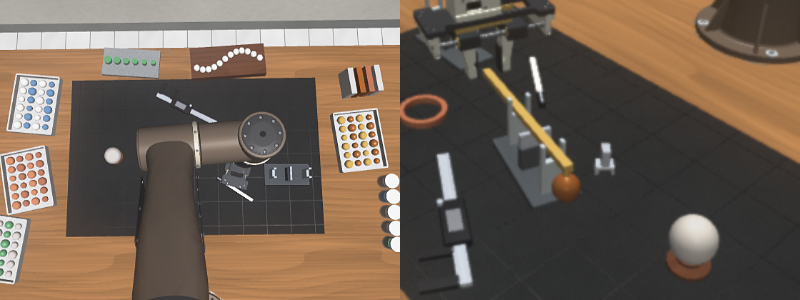

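The arm hides the bar in the top camera. The scene camera sees the bar, its bare end between the open fingers and the stone at right, so I use that one.

```bash
python3 - <<'E'
s=open("h.py").read()
i=s.index("def bar(")
s=s[:i]+'''def bar(tag=None,img=None):
    p,d=img or r.capture("scene");hsv=cv2.cvtColor(p,cv2.COLOR_RGB2HSV)
    R=np.zeros(d.shape,bool);R[160:300,215:325]=1
    m=R&(hsv[...,0]>14)&(hsv[...,0]<30)&(hsv[...,1]>110)&(hsv[...,2]>60)&(d>0)
    v,u=np.nonzero(m);P=pts("scene",m,d)
    q=P[:,:2]-C;t=q@SX;l=q@SY;k=(abs(l)<.02)&(P[:,2]>.03)&(P[:,2]<.12);t,l,P,u,v=t[k],l[k],P[k],u[k],v[k]
    # top edge curve: use only top-face pixels by 3D fit: the median over t of z vs t
    f=np.polyfit(t,P[:,2],1)
    for _ in range(3): e=abs(P[:,2]-np.polyval(f,t))<.010;f=np.polyfit(t[e],P[e,2],1)
    print("t %.2f n %d slope %.4f z0 %.4f ends %.4f %.4f lateral %.4f yawoff %.2f"%(r.get_state()["time_s"],e.sum(),f[0],f[1],t[e].min(),t[e].max(),l.mean(),np.degrees(np.polyfit(t,l,1)[0])))
    if tag: cv2.imwrite(f"pics/{tag}.png",p[...,::-1])
'''
open("h.py","w").write(s)
E
python3 - <<'E'
from h import *
z=np.load("scene0.npz");bar(img=(z["p"],z["d"]));bar()
E
```

```text
t 5.15 n 882 slope -0.1145 z0 0.0807 ends -0.1448 0.1442 lateral -0.0007 yawoff 0.55
t 5.20 n 631 slope 0.1108 z0 0.0794 ends -0.1829 0.1097 lateral -0.0024 yawoff 0.09
```

The bar leans +0.111 rad, bare end down, after a slide of about 35.7 mm. So I slide back about 10 mm.

```bash

python3 -m inch '[{"x":0,"y":0,"z":0.4,"yaw":0},{"x":0,"y":0,"z":0.4,"yaw":0},{"x":0,"y":0,"z":0,"yaw":0}]'
python3 -m inch '[{"x":0,"y":0,"z":0,"yaw":0},{"x":0,"y":0,"z":0,"yaw":0},{"x":0,"y":0,"z":0,"yaw":0},{"x":0,"y":0,"z":0,"yaw":0},{"x":0,"y":0,"z":0,"yaw":0}]' -1
python3 - <<'E'
from h import *
bar();go(*world(-.163),.070,-107)
E
```

```text
time_s: 5.45
tcp_pos: [0.5361, -0.1416, 0.0472]
eef_rot: [179.6, 0.4, -106.7]
contact_force: [-0.8, 0.0, -0.1]
gripper_width: 0.0347
time_s: 5.87
tcp_pos: [0.5353, -0.1418, 0.0456]
eef_rot: [179.4, 0.3, -106.7]
contact_force: [0.5, -0.3, 0.3]
gripper_width: 0.0118
t 5.92 n 630 slope 0.1090 z0 0.0794 ends -0.1810 0.1094 lateral -0.0023 yawoff -0.25
t 5.92 units x -0.43 y 0.06 z -0.97 yaw 0.08 F [-0.2 -0.8  0.5]
```

```bash

python3 -m inch '[{"x":0,"y":0,"z":-0.25,"yaw":0},{"x":-0.15,"y":0,"z":-0.25,"yaw":0},{"x":-0.15,"y":0,"z":-0.25,"yaw":0},{"x":-0.1,"y":0,"z":0,"yaw":0},{"x":0,"y":0,"z":0,"yaw":0}]'
python3 - <<'E'
from h import *
bar();go(*world(-.163),.065,-107)
E
python3 -m inch '[{"x":0,"y":0,"z":0,"yaw":0},{"x":0,"y":0,"z":0,"yaw":0},{"x":0,"y":0,"z":0,"yaw":0},{"x":0,"y":0,"z":0,"yaw":0},{"x":0,"y":0,"z":0,"yaw":0}]' -0.2
python3 -m inch '[{"x":0,"y":0,"z":0,"yaw":0},{"x":0,"y":0,"z":0,"yaw":0},{"x":0,"y":0,"z":0,"yaw":0},{"x":0,"y":0,"z":0,"yaw":0},{"x":0,"y":0,"z":0,"yaw":0}]'
python3 - <<'E'
from h import *
bar()
E
python3 -m inch '[{"x":0,"y":0,"z":0,"yaw":0},{"x":0,"y":0,"z":0,"yaw":0},{"x":0,"y":0,"z":0,"yaw":0},{"x":0,"y":0,"z":0,"yaw":0},{"x":0,"y":0,"z":0,"yaw":0}]'
python3 - <<'E'
from h import *
bar();go(*world(-.163),.065,-107)
E
```

```text
time_s: 6.33
tcp_pos: [0.5388, -0.1319, 0.0675]
eef_rot: [179.5, 0.3, -106.7]
contact_force: [-0.4, -0.8, -0.3]
gripper_width: 0.0122
t 6.38 n 754 slope -0.0171 z0 0.0801 ends -0.1727 0.1210 lateral -0.0013 yawoff 0.37
t 6.38 units x -0.02 y 0.08 z 0.10 yaw 0.08 F [-0.2  1.4 -0.3]
time_s: 6.8
tcp_pos: [0.539, -0.1314, 0.0674]
eef_rot: [179.5, 0.4, -106.6]
contact_force: [0.8, 0.3, 0.1]
gripper_width: 0.0341
time_s: 7.22
tcp_pos: [0.5388, -0.1316, 0.0669]
eef_rot: [179.4, 0.4, -106.7]
contact_force: [0.0, 0.2, 0.4]
gripper_width: 0.0349
t 7.27 n 673 slope 0.1080 z0 0.0794 ends -0.1703 0.1203 lateral -0.0014 yawoff 0.38
time_s: 7.68
tcp_pos: [0.5388, -0.1316, 0.0669]
eef_rot: [179.4, 0.4, -106.7]
contact_force: [-0.1, 0.2, -0.5]
gripper_width: 0.0351
t 7.73 n 677 slope 0.1096 z0 0.0793 ends -0.1710 0.1198 lateral -0.0014 yawoff 0.34
t 7.73 units x -0.00 y 0.07 z 0.08 yaw 0.08 F [-0.2  0.4  0. ]
```

```bash

python3 -m inch '[{"x":0,"y":0,"z":0.4,"yaw":0},{"x":0,"y":0,"z":0.4,"yaw":0},{"x":0,"y":0,"z":0,"yaw":0}]'
python3 -m inch '[{"x":0,"y":0,"z":0,"yaw":0},{"x":0,"y":0,"z":0,"yaw":0},{"x":0,"y":0,"z":0,"yaw":0},{"x":0,"y":0,"z":0,"yaw":0},{"x":0,"y":0,"z":0,"yaw":0}]' -1
python3 -m inch '[{"x":0,"y":0,"z":-0.25,"yaw":0},{"x":-0.05,"y":0,"z":-0.25,"yaw":0},{"x":-0.1,"y":0,"z":-0.22,"yaw":0},{"x":0,"y":0,"z":0,"yaw":0},{"x":0,"y":0,"z":0,"yaw":0}]'
python3 - <<'E'
from h import *
bar();go(*world(-.159),.065,-107)
E
```

```text
time_s: 7.98
tcp_pos: [0.5389, -0.1313, 0.0456]
eef_rot: [179.5, 0.4, -106.7]
contact_force: [-0.4, 0.1, 0.4]
gripper_width: 0.0352
time_s: 8.4
tcp_pos: [0.5381, -0.1315, 0.0439]
eef_rot: [179.4, 0.3, -106.7]
contact_force: [-0.3, -1.0, 0.6]
gripper_width: 0.0116
time_s: 8.82
tcp_pos: [0.5397, -0.1281, 0.065]
eef_rot: [179.4, 0.3, -106.7]
contact_force: [-0.5, -0.1, -1.3]
gripper_width: 0.0118
t 8.87 n 763 slope -0.0202 z0 0.0800 ends -0.1671 0.1255 lateral -0.0008 yawoff 0.40
t 8.87 units x -0.02 y 0.07 z 0.00 yaw 0.08 F [-0.8 -0.2  0.8]
```

```bash

python3 -m inch '[{"x":0,"y":0,"z":0.06,"yaw":0},{"x":0,"y":0,"z":0.03,"yaw":0},{"x":0,"y":0,"z":0,"yaw":0}]'
python3 -m inch '[{"x":0,"y":0,"z":0,"yaw":0},{"x":0,"y":0,"z":0,"yaw":0},{"x":0,"y":0,"z":0,"yaw":0},{"x":0,"y":0,"z":0,"yaw":0},{"x":0,"y":0,"z":0,"yaw":0}]' -0.2
python3 -m inch '[{"x":0,"y":0,"z":0,"yaw":0},{"x":0,"y":0,"z":0,"yaw":0},{"x":0,"y":0,"z":0,"yaw":0},{"x":0,"y":0,"z":0,"yaw":0},{"x":0,"y":0,"z":0,"yaw":0}]'
python3 - <<'E'
from h import *
bar()
E
python3 -m inch '[{"x":0,"y":0,"z":0,"yaw":0},{"x":0,"y":0,"z":0,"yaw":0},{"x":0,"y":0,"z":0,"yaw":0},{"x":0,"y":0,"z":0,"yaw":0},{"x":0,"y":0,"z":0,"yaw":0}]'
python3 - <<'E'
from h import *
bar();go(*world(-.159),.065,-107)
E
```

```text
time_s: 9.12
tcp_pos: [0.5396, -0.128, 0.0627]
eef_rot: [179.4, 0.3, -106.7]
contact_force: [0.1, 0.4, -0.5]
gripper_width: 0.0123
time_s: 9.53
tcp_pos: [0.5397, -0.1278, 0.0619]
eef_rot: [179.4, 0.3, -106.7]
contact_force: [0.3, 0.8, 0.2]
gripper_width: 0.0337
time_s: 9.95
tcp_pos: [0.5398, -0.1277, 0.0619]
eef_rot: [179.4, 0.3, -106.7]
contact_force: [-0.0, 0.2, -0.3]
gripper_width: 0.0355
t 10.00 n 759 slope 0.0137 z0 0.0797 ends -0.1669 0.1244 lateral -0.0008 yawoff 0.35
time_s: 10.42
tcp_pos: [0.5398, -0.1277, 0.0619]
eef_rot: [179.4, 0.3, -106.7]
contact_force: [0.7, 0.9, 1.1]
gripper_width: 0.0349
t 10.47 n 754 slope 0.0154 z0 0.0798 ends -0.1678 0.1256 lateral -0.0009 yawoff 0.36
t 10.47 units x -0.00 y 0.07 z -0.12 yaw 0.08 F [ 0.1 -1.1 -0.4]
```

The bar balances at +0.015 rad, about 0.6 mm off and steady. I go up and across to the saddle.

```bash

python3 -m inch '[{"x":0,"y":0,"z":-0.6,"yaw":0},{"x":0,"y":0,"z":-1,"yaw":0},{"x":0,"y":0,"z":-1,"yaw":0},{"x":0,"y":0,"z":-1,"yaw":0},{"x":0,"y":0,"z":-1,"yaw":0}]'
python3 - <<'E'
from h import *
bar();go(.509,.086,.165,-132)
E
```

```text
time_s: 10.88
tcp_pos: [0.5363, -0.1288, 0.1745]
eef_rot: [178.7, 0.1, -106.7]
contact_force: [1.2, 0.4, 1.2]
gripper_width: 0.0351
t 10.93 n 756 slope 0.0144 z0 0.0799 ends -0.1642 0.1246 lateral -0.0010 yawoff 0.56
t 10.93 units x -7.90 y 3.63 z 0.60 yaw 6.33 F [ 2.3 -0.1  5.1]
```

```bash

python3 -m inch '[{"x":-1,"y":0.6,"z":0.1,"yaw":0},{"x":-1,"y":0.6,"z":0.1,"yaw":0},{"x":-1,"y":0.6,"z":0,"yaw":0},{"x":-1,"y":0.6,"z":0,"yaw":0},{"x":-1,"y":0.6,"z":0,"yaw":0.5}]' 0.2
python3 -m inch '[{"x":-1,"y":0.4,"z":0,"yaw":1},{"x":-1,"y":0.3,"z":0,"yaw":1},{"x":-0.5,"y":0,"z":0,"yaw":1},{"x":0,"y":0,"z":0,"yaw":1},{"x":0,"y":0,"z":0,"yaw":1}]'
python3 - <<'E'
from h import *
bar();go(.509,.086,.165,-132)
c=r.camera_info("wrist");p,d=r.capture("wrist");np.savez("w2.npz",p=p,d=d,pose=c["pose"],mtx=c["mtx"]);cv2.imwrite("pics/w2.png",p[...,::-1])
E
```

```text
time_s: 11.35
tcp_pos: [0.5053, 0.0125, 0.1799]
eef_rot: [179.5, 0.3, -109.1]
contact_force: [-0.1, -0.4, -0.1]
gripper_width: 0.052
time_s: 11.77
tcp_pos: [0.5109, 0.085, 0.1811]
eef_rot: [179.5, 0.3, -129.6]
contact_force: [0.5, 0.2, -0.3]
gripper_width: 0.0527
t 11.82 n 755 slope 0.0147 z0 0.0798 ends -0.1670 0.1262 lateral -0.0010 yawoff 0.56
t 11.82 units x 0.02 y 0.09 z 0.64 yaw 0.51 F [-0.4  0.4 -0.4]
```

View pics/w2.png

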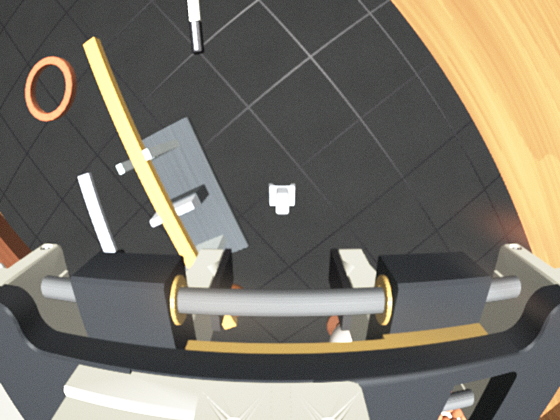

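```bash
cat >> h.py <<'E'
def wpts(p,d,c,box):
    u0,u1,v0,v1=box;V,U=np.mgrid[v0:v1,u0:u1];V=V.ravel();U=U.ravel();D=d[V,U];k=D>0;V,U,D=V[k],U[k],D[k]
    K=np.array(c["mtx"]);x=(np.c_[U,V]-K[:2,2])/K[0,0];t=np.linalg.norm(x,axis=1,keepdims=True)
    q=np.c_[x/np.maximum(t,1e-9)*np.tan(t),np.ones(len(x))]*D[:,None];T=np.array(c["pose"])
    return q@T[:3,:3].T+T[:3,3],p[V,U]
E
python3 - <<'E'
from h import *
z=np.load("w2.npz");c=dict(pose=z["pose"],mtx=z["mtx"])
P,col=wpts(z["p"],z["d"],c,(255,310,170,230));print("floor med",np.median(P[:,2]))
for lo,hi in((.034,.06),(.008,.018),(.008,.06)):
    G=P[(P[:,2]>lo)&(P[:,2]<hi)];rc=cv2.minAreaRect((G[:,:2]*1000).astype(np.float32));print(lo,len(G),np.round(G.mean(0),4),rc,np.percentile(G[:,2],[5,50,95]))
# bar and edge from wrist
P,col=wpts(z["p"],z["d"],c,(80,240,30,260));h=cv2.cvtColor(col[None],cv2.COLOR_RGB2HSV)[0]
k=(h[:,0]>14)&(h[:,0]<30)&(h[:,1]>110)&(P[:,2]>.05);B=P[k];q=B[:,:2]-C
print("bar",k.sum(),"lat",(q@SY).mean(),"yawoff",np.degrees(np.polyfit(q@SX,q@SY,1)[0]),"x",(q@SX).min(),(q@SX).max(),np.polyfit(q@SX,B[:,2],1))
q=P[:,:2]-C;k=(h[:,1]<60)&(h[:,2]>110)&(P[:,2]>.055)&(P[:,2]<.075)&(abs(q@SX)<.02);Q=q[k]
print("edge",k.sum(),np.median(Q@SX),(Q@SY).min(),(Q@SY).max(),np.percentile(Q@SX,[5,95]))
k=(h[:,1]<60)&(h[:,2]>110)&(P[:,2]>.085)&(P[:,2]<.095);print("prong",np.round(np.c_[(q@SX)[k],(q@SY)[k]].mean(0),4),k.sum())
E
```

```text
floor med 0.0015757335491473068
0.034 285 [0.5096 0.0888 0.0412] ((509.99627685546875, 89.46566772460938), (19.74920654296875, 11.178434371948242), 49.900291442871094) [0.03809594 0.04146548 0.04260012]
0.008 263 [0.5088 0.088  0.0133] ((509.5163879394531, 89.40626525878906), (19.09442901611328, 24.149459838867188), 49.82469177246094) [0.0100319  0.01349576 0.0149272 ]
0.008 597 [0.5088 0.0879 0.0277] ((509.73431396484375, 89.6683578491211), (19.782285690307617, 24.143095016479492), 49.85896301269531) [0.01217735 0.0300179  0.04238337]
bar 992 lat 0.006360234130915236 yawoff 0.9407328010345872 x -0.1685407523451646 0.043738668300527764 [0.0383358  0.07858629]
edge 351 0.001982966115687364 -0.02145360231235525 0.023246034149417685 [-0.00065639  0.00613993]
prong [-0.0515  0.0018] 173
```

The saddle block is at (282,197) in the wrist view. It measures 19.7 x 11.2 mm at z 0.041 with yaw 49.9°, which matches the given sizes. The wrist and top cameras differ by about 3 mm for both saddle and edge, so I use the mid-values: saddle (0.5098,0.088), edge (0.5846,0.026). Descending.

```bash

python3 -m inch '[{"x":0,"y":0,"z":1,"yaw":0.1},{"x":0,"y":0,"z":1,"yaw":0},{"x":0,"y":0,"z":1,"yaw":0},{"x":0,"y":0,"z":1,"yaw":0},{"x":0,"y":0,"z":0,"yaw":0}]' 0
python3 - <<'E'
from h import *
go(.5098,.088,.027,-130.1)
E
```

```text
time_s: 12.28
tcp_pos: [0.5127, 0.0852, 0.0802]
eef_rot: [179.7, 0.7, -129.2]
contact_force: [-0.7, -0.7, -0.5]
gripper_width: 0.0435
t 12.28 units x -0.01 y 0.16 z 2.13 yaw 0.22 F [-0.7 -0.7 -0.5]
```

```bash

python3 -m inch '[{"x":0,"y":0.16,"z":0.7,"yaw":0.2},{"x":0,"y":0,"z":0.6,"yaw":0},{"x":0,"y":0,"z":0.3,"yaw":0},{"x":0,"y":0,"z":0.1,"yaw":0},{"x":0,"y":0,"z":0,"yaw":0}]'
python3 - <<'E'
from h import *
go(.5098,.088,.027,-130.1)
E
```

```text
time_s: 12.7
tcp_pos: [0.5115, 0.0876, 0.0395]
eef_rot: [179.8, 0.7, -129.6]
contact_force: [0.5, 0.2, 0.3]
gripper_width: 0.044
t 12.70 units x 0.03 y 0.06 z 0.50 yaw 0.13 F [0.5 0.2 0.3]
```

```bash

python3 -m inch '[{"x":0.03,"y":0.06,"z":0.4,"yaw":0.1},{"x":0,"y":0,"z":0.12,"yaw":0},{"x":0,"y":0,"z":0,"yaw":0}]'
python3 - <<'E'
from h import *
go(.5098,.088,.027,-130.1)
E
python3 -m inch '[{"x":0,"y":0,"z":0,"yaw":0},{"x":0,"y":0,"z":0,"yaw":0},{"x":0,"y":0,"z":0,"yaw":0},{"x":0,"y":0,"z":0,"yaw":0},{"x":0,"y":0,"z":0,"yaw":0}]' -1 12
python3 -m inch '[{"x":0,"y":0,"z":0,"yaw":0},{"x":0,"y":0,"z":0,"yaw":0}]'
python3 - <<'E'
from h import *
go(.5098,.088,.027,-130.1);bar()
E
```

```text
time_s: 12.95
tcp_pos: [0.5116, 0.0888, 0.0281]
eef_rot: [179.9, 1.0, -130.0]
contact_force: [-0.2, 0.7, -0.2]
gripper_width: 0.0438
t 12.95 units x 0.07 y 0.04 z 0.04 yaw 0.04 F [-0.2  0.7 -0.2]
time_s: 13.37
tcp_pos: [0.5124, 0.0891, 0.0294]
eef_rot: [179.9, 1.1, -129.9]
contact_force: [-0.3, -0.4, -0.3]
gripper_width: 0.0165
time_s: 13.53
tcp_pos: [0.5125, 0.0892, 0.0296]
eef_rot: [179.9, 1.1, -129.9]
contact_force: [0.5, -0.5, -0.5]
gripper_width: 0.0119
t 13.53 units x 0.11 y 0.05 z 0.11 yaw 0.05 F [ 0.5 -0.5 -0.5]
t 13.58 n 721 slope 0.0141 z0 0.0798 ends -0.1680 0.1244 lateral -0.0011 yawoff 0.54
```

```bash

python3 -m inch '[{"x":0,"y":0,"z":-0.5,"yaw":0},{"x":0,"y":0,"z":-1,"yaw":0},{"x":0,"y":0,"z":-1,"yaw":0},{"x":0,"y":0,"z":-1,"yaw":-1},{"x":0,"y":0,"z":-1,"yaw":-1}]'
python3 -m inch '[{"x":0,"y":0,"z":-0.7,"yaw":-1},{"x":0,"y":0,"z":0,"yaw":-1},{"x":0,"y":0,"z":0,"yaw":-1},{"x":0,"y":0,"z":0,"yaw":-0.8},{"x":0,"y":0,"z":0,"yaw":0}]'
python3 - <<'E'
from h import *
e=np.array([.5846,.026])+.0027*SX-.001*SY;print(e);go(*e,.135,-106.5)
E
```

```text
time_s: 14.0
tcp_pos: [0.507, 0.0854, 0.1399]
eef_rot: [179.6, 0.4, -121.9]
contact_force: [0.5, 0.9, 0.3]
gripper_width: 0.012
time_s: 14.42
tcp_pos: [0.5099, 0.0863, 0.1661]
eef_rot: [-179.7, 1.0, -105.6]
contact_force: [-0.5, 0.2, -0.9]
gripper_width: 0.0119
[0.58634571 0.02828965]
t 14.42 units x 1.41 y -3.57 z 1.25 yaw 0.22 F [-0.5  0.2 -0.9]
```

```bash

python3 -m inch '[{"x":0.4,"y":-0.9,"z":0,"yaw":0.2},{"x":0.4,"y":-0.9,"z":0,"yaw":0},{"x":0.4,"y":-0.9,"z":0.1,"yaw":0},{"x":0.2,"y":-0.8,"z":0.2,"yaw":0},{"x":0,"y":0,"z":0.2,"yaw":0}]'
python3 -m inch '[{"x":0,"y":0,"z":0,"yaw":0},{"x":0,"y":0,"z":0,"yaw":0}]'
python3 - <<'E'
from h import *
e=np.array([.5846,.026])+.0027*SX-.001*SY;go(*e,.135,-106.5);print(r.get_state()["eef_rot"],r.get_state()["tcp_pos"]);bar()
p,d=r.capture("scene");np.savez("s3.npz",p=p,d=d)
c=r.camera_info("wrist");w,wd=r.capture("wrist");np.savez("w3.npz",p=w,d=wd,pose=c["pose"],mtx=c["mtx"])
a=cv2.resize(p[170:300,210:330],(480,520));b=cv2.resize(w[150:370,190:380],(320,370));o=np.zeros((520,800,3),np.uint8);o[:,:480]=a;o[:370,480:]=b
cv2.imwrite("pics/s3.png",o[...,::-1])
E
```

```text
time_s: 14.83
tcp_pos: [0.5867, 0.027, 0.1544]
eef_rot: [-179.6, 1.1, -106.8]
contact_force: [0.8, 0.5, 0.3]
gripper_width: 0.0115
time_s: 15.0
tcp_pos: [0.586, 0.0259, 0.1521]
eef_rot: [-179.8, 1.0, -107.1]
contact_force: [-0.1, 0.3, -0.3]
gripper_width: 0.0117
t 15.00 units x -0.09 y 0.01 z 0.68 yaw -0.16 F [-0.1  0.3 -0.3]
[-179.79634327    0.95618068 -107.12879529] [0.5859641  0.02592615 0.15210141]
t 15.05 n 758 slope 0.0150 z0 0.0798 ends -0.1678 0.1252 lateral -0.0010 yawoff 0.58
```

View pics/s3.png

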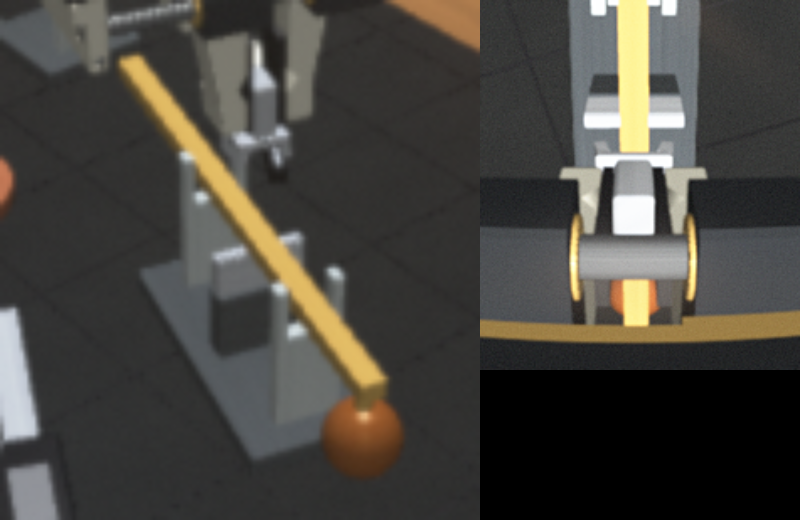

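The scene crop shows the saddle held above the bar near the edge. In the wrist crop the roof at (634,160) is centred over the bar at (634,100), with the edge at y≈105. Measuring the offsets in both cameras.

```bash
python3 - <<'E'
from h import *
z=np.load("w3.npz");c=dict(pose=z["pose"],mtx=z["mtx"]);s=r.get_state()
def pr(n,Q,k):
    Q=Q[k];print(n,k.sum(),"x %s y %s z %.4f"%(np.round(np.percentile(Q[:,0],[3,50,97]),4),np.round(np.percentile(Q[:,1],[3,50,97]),4),np.median(Q[:,2])))
def st(P): q=P[:,:2]-C;return np.c_[q@SX,q@SY,P[:,2]]
P,col=wpts(z["p"],z["d"],c,(225,345,150,300));h=cv2.cvtColor(col[None],cv2.COLOR_RGB2HSV)[0];Q=st(P)
g=(h[:,1]<60)&(h[:,2]>110)
pr("W edge",Q,g&(Q[:,2]>.06)&(Q[:,2]<.076)&(abs(Q[:,0])<.02))
b=(h[:,0]>14)&(h[:,0]<32)&(h[:,1]>90)&(Q[:,2]>.07)&(Q[:,2]<.088)
pr("W bar",Q,b&(Q[:,0]<0)&(Q[:,0]>-.05))
pr("W saddle roof",Q,g&(Q[:,2]>.128)&(Q[:,2]<.144)&(abs(Q[:,1])<.02))
pr("W saddle block top",Q,g&(Q[:,2]>.156)&(Q[:,2]<.172)&(abs(Q[:,1])<.009))
z=np.load("s3.npz");p,d=z["p"],z["d"];hs=cv2.cvtColor(p,cv2.COLOR_RGB2HSV);m=np.zeros(d.shape,bool);m[170:300,230:300]=1;m&=d>0
v,u=np.nonzero(m);Q=st(pts("scene",m,d));h=hs[v,u];g=(h[:,1]<60)&(h[:,2]>90)
pr("S edge",Q,g&(Q[:,2]>.064)&(Q[:,2]<.073)&(abs(Q[:,0])<.02)&(abs(Q[:,1])<.03))
pr("S saddle roof",Q,g&(Q[:,2]>.120)&(Q[:,2]<.14)&(abs(Q[:,1])<.03)&(abs(Q[:,0])<.03))
pr("S saddle block",Q,g&(Q[:,2]>.14)&(Q[:,2]<.155)&(abs(Q[:,1])<.009)&(abs(Q[:,0])<.03))
b=(h[:,0]>14)&(h[:,0]<30)&(h[:,1]>110)&(Q[:,2]>.074);pr("S bar",Q,b&(abs(Q[:,0])<.02))
print(st(s["tcp_pos"][None]))
E
```

```text
W edge 534 x [-0.0008  0.0009  0.0055] y [-0.0204  0.0006  0.0217] z 0.0699
W bar 1207 x [-0.0485 -0.0267 -0.002 ] y [-0.005   0.0007  0.0062] z 0.0801
W saddle roof 475 x [-0.009  -0.0082 -0.0049] y [-0.0114  0.0003  0.0126] z 0.1364
W saddle block top 730 x [-0.0087 -0.0046  0.003 ] y [-0.0049  0.0008  0.0062] z 0.1642
S edge 75 x [-0.0003  0.0072  0.0097] y [-0.0216 -0.0088  0.0218] z 0.0692
S saddle roof 87 x [-0.0016  0.011   0.0139] y [-0.013  -0.0061  0.0109] z 0.1342
S saddle block 37 x [0.0113 0.0126 0.014 ] y [-0.0049  0.0001  0.0063] z 0.1467
S bar 101 x [-0.0184 -0.0004  0.0176] y [-0.0062 -0.0018  0.0056] z 0.0805
[[ 0.00184777 -0.00050165  0.15276067]]
```

```bash

python3 -m inch '[{"x":-0.05,"y":0,"z":0.5,"yaw":-0.1},{"x":0,"y":0,"z":0.4,"yaw":0},{"x":0,"y":0,"z":0.2,"yaw":0},{"x":0,"y":0,"z":0,"yaw":0},{"x":0,"y":0,"z":0,"yaw":0}]'
python3 - <<'E'
from h import *
go(*world(.003,-.0004),.1025,-106.5);bar()
E
```

```text
time_s: 15.57
tcp_pos: [0.5856, 0.0303, 0.1264]
eef_rot: [-179.6, 1.1, -106.5]
contact_force: [0.9, -0.3, 0.1]
gripper_width: 0.012
t 15.57 units x 0.10 y -0.04 z 0.96 yaw 0.00 F [ 0.9 -0.3  0.1]
t 15.62 n 657 slope 0.0144 z0 0.0797 ends -0.1673 0.1252 lateral -0.0012 yawoff 0.66
```

```bash

python3 -m inch '[{"x":0.08,"y":-0.04,"z":0.4,"yaw":0},{"x":0,"y":0,"z":0.25,"yaw":0},{"x":0,"y":0,"z":0,"yaw":0},{"x":0,"y":0,"z":0,"yaw":0}]'
python3 - <<'E'
from h import *
go(*world(.003,-.0004),.1025,-106.5);bar()
E
```

```text
time_s: 15.95
tcp_pos: [0.5867, 0.0283, 0.1095]
eef_rot: [-179.5, 1.2, -106.5]
contact_force: [0.6, -0.1, -0.1]
gripper_width: 0.0118
t 15.95 units x 0.03 y 0.02 z 0.28 yaw 0.00 F [ 0.6 -0.1 -0.1]
t 16.00 n 516 slope 0.0130 z0 0.0799 ends -0.1503 0.1244 lateral -0.0007 yawoff 0.54
```

```bash

python3 -m inch '[{"x":0.03,"y":0.02,"z":0.15,"yaw":0},{"x":0,"y":0,"z":0.03,"yaw":0},{"x":0,"y":0,"z":0,"yaw":0}]'
python3 - <<'E'
from h import *
go(*world(.003,-.0004),.1025,-106.5);bar()
c=r.camera_info("wrist");w,wd=r.capture("wrist");p,d=r.capture("scene")
a=cv2.resize(p[170:300,210:330],(480,520));b=cv2.resize(w[150:370,190:380],(320,370));o=np.zeros((520,800,3),np.uint8);o[:,:480]=a;o[:370,480:]=b
cv2.imwrite("pics/s4.png",o[...,::-1])
E
```

```text
time_s: 16.25
tcp_pos: [0.5863, 0.0277, 0.1048]
eef_rot: [-179.5, 1.2, -106.5]
contact_force: [0.4, 1.1, -0.7]
gripper_width: 0.0117
t 16.25 units x 0.01 y 0.01 z 0.09 yaw 0.00 F [ 0.4  1.1 -0.7]
t 16.30 n 481 slope 0.0137 z0 0.0800 ends -0.1440 0.1254 lateral -0.0008 yawoff 0.70
```

View pics/s4.png

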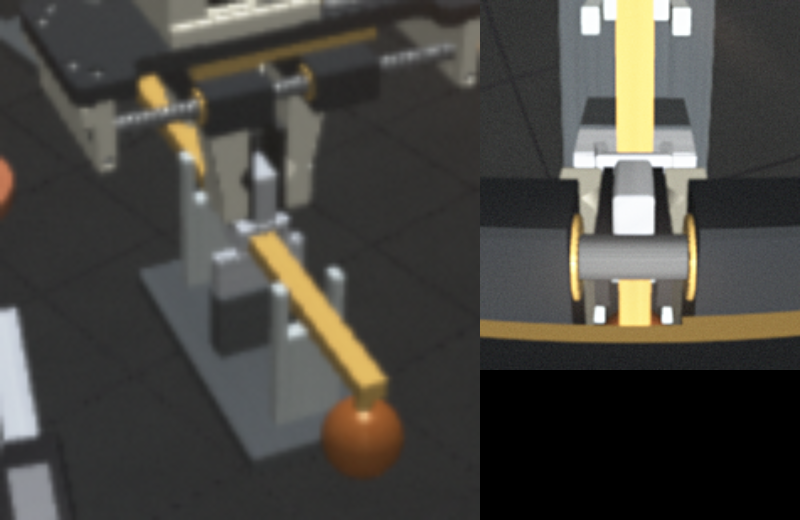

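The saddle straddles the bar over the edge, centred, about 3 mm up. I lower the last bit and let go with a small opening.

```bash

python3 -m inch '[{"x":0,"y":0,"z":0.08,"yaw":0},{"x":0,"y":0,"z":0.02,"yaw":0},{"x":0,"y":0,"z":0,"yaw":0}]'
python3 - <<'E'
from h import *
go(*world(.003,-.0004),.1016,-106.5);bar()
E
```

```text
time_s: 16.65
tcp_pos: [0.5866, 0.0279, 0.1027]
eef_rot: [-179.4, 1.2, -106.5]
contact_force: [-0.7, 0.1, -0.8]
gripper_width: 0.0118
t 16.65 units x 0.02 y 0.02 z 0.04 yaw 0.00 F [-0.7  0.1 -0.8]
t 16.70 n 464 slope 0.0139 z0 0.0799 ends -0.1394 0.1254 lateral -0.0008 yawoff 0.85
```

```bash

python3 -m inch '[{"x":0,"y":0,"z":0.02,"yaw":0},{"x":0,"y":0,"z":0,"yaw":0},{"x":0,"y":0,"z":0,"yaw":0},{"x":0,"y":0,"z":0,"yaw":0}]' -0.4
python3 - <<'E'
from h import *
go(*world(.003,-.0004),.1016,-106.5);bar()
E
python3 -m inch '[{"x":0,"y":0,"z":-0.1,"yaw":0},{"x":0,"y":0,"z":-0.3,"yaw":0},{"x":0,"y":0,"z":-0.6,"yaw":0},{"x":0,"y":0,"z":-1,"yaw":0},{"x":0,"y":0,"z":-1,"yaw":0}]'
python3 -m inch '[{"x":0,"y":0,"z":-1,"yaw":0},{"x":0,"y":0.5,"z":-1,"yaw":0},{"x":0,"y":1,"z":0,"yaw":0},{"x":0,"y":1,"z":0,"yaw":0},{"x":0,"y":1,"z":0,"yaw":0}]'
python3 -m inch '[{"x":0,"y":1,"z":0,"yaw":0},{"x":0,"y":1,"z":0,"yaw":0},{"x":0,"y":0,"z":0,"yaw":0},{"x":0,"y":0,"z":0,"yaw":0},{"x":0,"y":0,"z":0,"yaw":0}]'
python3 - <<'E'
from h import *
bar()
p,d=r.capture("scene");np.savez("s5.npz",p=p,d=d);t,_=r.capture("top")
a=cv2.resize(p[170:300,210:330],(440,476));o=np.zeros((476,800,3),np.uint8);o[:,:440]=a;o[:270,440:]=cv2.resize(t,(360,270))
cv2.imwrite("pics/s5.png",o[...,::-1])
E
```

```text
time_s: 17.03
tcp_pos: [0.5868, 0.028, 0.1024]
eef_rot: [-179.4, 1.2, -106.5]
contact_force: [0.8, -0.8, -0.1]
gripper_width: 0.026
t 17.03 units x 0.02 y 0.03 z 0.03 yaw 0.00 F [ 0.8 -0.8 -0.1]
t 17.08 n 382 slope 0.0163 z0 0.0796 ends -0.1366 0.1243 lateral -0.0005 yawoff 1.30
time_s: 17.5
tcp_pos: [0.5823, 0.0257, 0.1756]
eef_rot: [-180.0, 0.9, -106.5]
contact_force: [0.1, 1.2, 0.5]
gripper_width: 0.0263
time_s: 17.92
tcp_pos: [0.502, 0.0498, 0.2368]
eef_rot: [-179.3, 1.2, -106.6]
contact_force: [-0.0, 1.0, 1.2]
gripper_width: 0.0263
time_s: 18.33
tcp_pos: [0.4486, 0.0648, 0.2412]
eef_rot: [-179.1, 1.5, -106.5]
contact_force: [-0.2, 0.6, 0.0]
gripper_width: 0.0262
t 18.38 n 666 slope 0.0157 z0 0.0798 ends -0.1675 0.1246 lateral -0.0010 yawoff 0.59
```

View pics/s5.png

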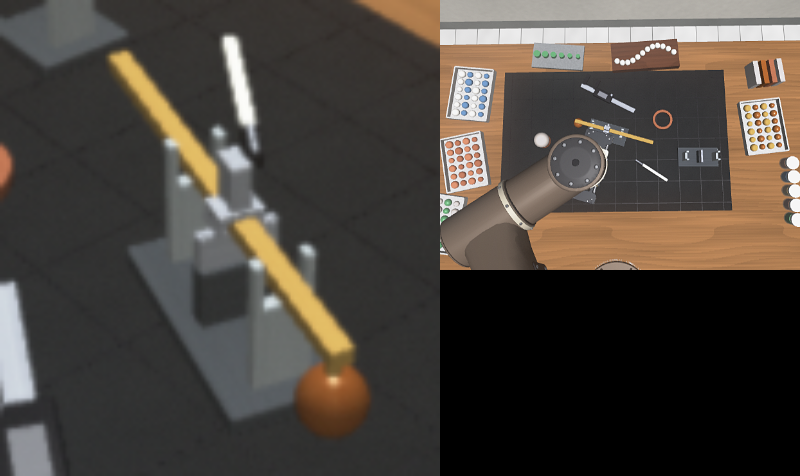

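```bash
python3 -m inch '[{"x":0,"y":1,"z":0,"yaw":0},{"x":0.5,"y":1,"z":0,"yaw":0},{"x":1,"y":0.5,"z":0,"yaw":0},{"x":1,"y":0,"z":0,"yaw":0},{"x":0,"y":0,"z":0,"yaw":0}]'
python3 - <<'E'
from h import *
def st(P): q=P[:,:2]-C;return np.c_[q@SX,q@SY,P[:,2]]
for n in("scene","top"):
    p,d=r.capture(n);hs=cv2.cvtColor(p,cv2.COLOR_RGB2HSV);m=np.zeros(d.shape,bool);m[170:300,200:330]=1;m&=d>0
    v,u=np.nonzero(m);Q=st(pts(n,m,d));h=hs[v,u];g=(h[:,1]<60)&(h[:,2]>90)&(abs(Q[:,0])<.025)
    for nm,k in(("edge",g&(Q[:,2]>.062)&(Q[:,2]<.074)&(abs(Q[:,1])>.012)&(abs(Q[:,1])<.024)),("roof",g&(Q[:,2]>.079)&(Q[:,2]<.09)&(abs(Q[:,1])<.014)),("blocktop",g&(Q[:,2]>.107)&(Q[:,2]<.12)&(abs(Q[:,1])<.012))):
        X=Q[k]
        if len(X): print(n,nm,len(X),"x",np.round(np.percentile(X[:,0],[3,50,97]),4),"y",np.round(np.percentile(X[:,1],[3,50,97]),4),"z",np.round(np.median(X[:,2]),4))
bar()
E
```

```text
time_s: 18.9
tcp_pos: [0.3714, 0.0216, 0.236]
eef_rot: [-179.3, 1.1, -106.7]
contact_force: [-0.0, 0.0, -0.5]
gripper_width: 0.0264
scene edge 55 x [0.0026 0.0074 0.0106] y [-0.0212 -0.0138  0.0221] z 0.0688
scene roof 77 x [-0.0025  0.012   0.0162] y [-0.013  -0.0063  0.0104] z 0.0855
scene blocktop 59 x [-0.0049  0.0077  0.0146] y [-0.0067 -0.0018  0.0045] z 0.1129
top edge 25 x [-0.0032 -0.0002  0.0037] y [-0.0211  0.0146  0.0221] z 0.0688
top roof 43 x [-0.0096 -0.0009  0.0091] y [-0.0122  0.0075  0.012 ] z 0.0851
top blocktop 47 x [-0.0096 -0.0007  0.0087] y [-0.0061 -0.0005  0.0049] z 0.113
t 19.05 n 661 slope 0.0164 z0 0.0798 ends -0.1668 0.1248 lateral -0.0010 yawoff 0.55
```

Top view: the saddle centre is at −0.5 mm and the edge at about 0. The block top at 0.113 m means it is fully seated. The bar leans 0.016 rad and is steady. Handing in.

```bash
python3 -c "
from plant import r
print(r.close_job())"
```

```text
the job is handed in; nothing more can be done
None
```

The bar is balanced on the edge by itself, with the saddle seated astride it right above the edge, and I handed the job in at about 19 s of the 67 s allowed. No verdict came back.

**Balancing:** I gripped the bare end with 5 N and slid the bar about 36 mm, then back 10 mm and a further 3.5 mm, letting go each time to see how it leaned. Let go without the saddle, it settled at about 0.015 rad and stayed there.

**Saddle:** I set it down from about 1 mm above the bar and opened the fingers.

**Last checks:**

| Check | Reading | Limit |
|---|---|---|
| Lean with the saddle on | 0.016 rad, steady, arm well clear | 0.05 rad |
| Saddle block top | 0.113 m, so fully down | – |
| Saddle along the bar from the edge | within 1 mm (top view); about 1 mm (rougher scene view) | 5 mm |
| Saddle sideways on the bar | about 1 mm or less | 5 mm |

- **Camera disagreement:** the wrist and top cameras differed by 2–3 mm in absolute position. I worked from the mid-values and checked the saddle against the edge within each camera.
- **Not measured:** I never read the force on the edge directly; wrist force while the bar was gripped stayed under about 3 N. I saw the bystanders in place in the last picture but did not measure them.

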